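# Stand the toppled candy carton back in the display row

## Task

One of the open candy cartons has toppled forward onto its front panel. With the fingertips only, push on its raised edge to tip it back up onto its bottom, then push it straight back along the worktop until its back is flat against the low wooden rail, in its free place beside the other carton. Do not grasp or lift it, and leave the other carton and the price stands at the two ends of the row where they are.

Things in the scene. Friction and masses are not known exactly. Their poses are not given: they have to be found in the camera images.
- carton: The toppled candy carton, loose, about 0.22 kg: open box of wrapped bars, 95 deep (x) x 110 wide (y) mm; front panel 37, side walls 45, back panel 60 mm high, bars filling it to 20 mm. Origin: centre of the underside; z points out of the open top, x from the low front panel to the tall back panel. At the start it lies on its front panel: x up, open top to the robot, bottom to the rail.
- carton_rim (a point): Middle of the free rim of the carton's back panel (panel 2 mm thick, 110 mm wide). At the start it is the carton's highest edge (94 to 96 mm up) and the one nearest the robot, 60 mm nearer than the underside. A push there towards the rail of under 1 N turns the carton about its front lower edge; past about 25 degrees it falls onto its bottom by itself.
- carton_front_edge (a point): Middle of the carton's front lower edge, 48 mm in front of its origin. It lies on the worktop at the start and the end; the carton turns about it. Axes as the carton's. Once standing, the carton slides on the worktop under 1 to 3 N.
- carton_back_edge (a point): Middle of the carton's back lower edge, 48 mm behind its origin. Axes as the carton's.
- neighbour: The other carton, standing upright at the other place of the rail (left or right of the free one), its back a few mm from the rail; loose, 100 deep (x) x 120 wide (y) x 64 mm high, origin at the centre of its underside.
- place (a point): The carton's free place at the low wooden rail: the foot of the rail's face that looks to the robot, in the middle of this place. x points away from the robot square to that face (into the rail), y along the rail, z up. The rail is fixed, 300 long, 18 deep, 24 mm high, with two flat white label holders on top, one above the middle of each of the two places, 150 mm apart.
- stand_left: Price stand at the row's left end (the robot's left), about 190 mm from the rail's middle and 100 mm in front of the rail, loose and light: a foot 40 deep (x) x 60 wide (y) mm with an upright plate 54 mm high, origin at the centre of its underside.
- stand_right: The like price stand at the row's right end, a little larger: foot 40 deep (x) x 75 wide (y) mm, plate 59 mm high, origin at the centre of its underside.
Mind the look-alikes: they are no part of the job. What is shaped like the stand_right but green is not meant.

How it is judged:
By the outcome, as a careful person would: the job done as asked, in the order asked, and still so for the second after the job is handed in, with the robot touching nothing.
It also fails if it takes over 32 s, if anything falls off the work surface, if the arm or the gripper's body presses on something with over 40 N, if the wrist force passes 120 N, or if a joint passes its speed limit or range.

## Robot

A 6-joint arm with a two-finger parallel gripper is mounted at the origin on a cart in front of the work surface, level with it; the furniture and walls round the work are solid. World frame = base frame: x ahead of the robot, y to its left, z up, the work surface at z = 0. Lengths are in m, angles in rad, forces in N, time in s.
With the tool pointing down it reaches from about 0.3 to 0.775 m from the base axis. Payload 14.6 kg.
Tool frame: the origin (TCP) lies at the centre of the arm's flange, where the gripper is bolted on; the fingertips stand 199 mm ahead of it and the grasp point (between the pads) lies ctrl.tcp_to_grasp ahead of it (ctrl.tcp_to_grasp is the distance from the TCP to the grasp point, in m); z points along the fingers, y is the line along which they close (so a half turn about z gives the same grasp; the last joint's range is limited). The gripper opens to 94 mm and grips with 3 to 60 N. Pads are 16 mm wide; open, the fingers measure 119 mm over their backs; the gripper's body (75 mm by 177 mm) begins 78 mm behind the grasp point.
Start: joints at [-1.415, 0.3, 1.521, -0, 1.321, -0.067], TCP at [0.122, -0.536, 0.405] pointing down, gripper open.
Joint ranges: [-3.03, 3.03], [-0.79, 2.21], [0.23, 2.52], [-1.04, 4.18], [0, 3.07], [-2.55, 2.55]. Speed limits (rad/s): [2.22, 2.22, 2.57, 3.14, 3.14, 3.14].

## Interface

Orientations are given as [roll, pitch, yaw] about the fixed x, y, z axes, in that order (R = Rz(yaw) Ry(pitch) Rx(roll)).
In Python, from station import ctrl gives the robot as it stands. The module is installed in compiled form; this text tells all that it offers.
- The arm moves only by the shell command python3 -m jog 'ROWS' [OPENING] [FORCE]. ROWS is JSON, a list of rows, each a list of 6 numbers: the shift along the tool's x, y, z in cm, then the turn, a rotation vector about the tool's x, y, z in rad. In form: [[tx, ty, tz, ax, ay, az], ...]. A call has 1 to 8 rows; each row is the pose to reach, as a shift and turn from the pose commanded when the call began, along the tool's axes at that moment; what a row does not reach only later rows make up. A row lasts 1/10 s, in which the tool goes at most 50 mm and 8.59 degrees, less where a joint would pass 70% of its speed; a pose out of reach is approached as far as the arm can. A call with a gripper value outside its range is refused whole. OPENING is the opening in per cent of the stroke, from 0 (shut) to 100 (fully open), set as the call begins (- or left out, the last holds). The fingers move at their own pace and stop on an object; FORCE is the grip in N (left out, the last holds). Time passes only in rows, so rows that repeat a pose let the fingers close. It gives the time, the measured TCP pose, the force, the opening and the grip force at its end, in the units of the state.
- ctrl.get_obs(): the state, without advancing time (a new reading comes with each control period).
- ctrl.camera(name): name is "scene" or "top" or "wrist"; returns a dict with "img" (384x512x3 uint8, blue, green, red), "intrinsics" (3x3 intrinsics, pixels), "k1" (the pictures are not rectified: a ray, as slopes to the right and down, at radius r is drawn at 1 + k1 r^2 times it, then the intrinsics apply), "R" (3x3) and "t" (3): a world point X has camera coordinates R X + t. Camera axes: x right, y down, z forward; pixel columns grow to the right and rows downward; lengths in m; the calibration is good to about 2 mm. A picture is of the moment at which its call begins. There is no depth.
- ctrl.hand_in(): hands the job in; it is judged then, once.
The state is a dict: "time_s": time; "qpos": joint angles; "joint_vel": joint speeds; "tau": joint torques, N m; "ee_pos": TCP position; "eef_rot": TCP orientation; "force": force on the tool from outside, world axes, zero at the start; "moment": the same for the moment, N m; "grip_width": finger opening in m; "grip_force": force on a finger pad.
Only numpy, scipy, OpenCV 4.12 (cv2) and the standard library are available. Lean on these libraries where they do the work, as an engineer would, in place of code of your own. Each camera call takes 0.05 s, during which the arm holds its last target. There are 200 camera calls.

## Working session

There is one attempt and no reset: what is moved stays moved. The work goes in short steps, Python scripts to look and compute and a shell command to move; the robot and the scene stay as the last step left them, time stands still between calls to the robot, and variables do not carry over. Pictures are saved under pics/ and viewed, at most 10 in all, crops included, and the job is handed in when it is done.

```bash
mkdir -p pics; python3 - <<'E'
from station import ctrl
import cv2,numpy as np
for n in("scene","top"):
    c=ctrl.camera(n);cv2.imwrite(f"pics/{n}0.png",c["img"]);print(n,c["intrinsics"].tolist(),c["k1"],np.round(c["R"],3).tolist(),np.round(c["t"],3).tolist())
print(ctrl.get_obs(),ctrl.tcp_to_grasp)
E
```

```text
scene [[492.38081713347367, 0.0, 265.10992737715907], [0.0, 492.38081713347367, 189.27280563424088], [0.0, 0.0, 1.0]] -0.0273607871903941 [[0.905, -0.425, -0.009], [-0.287, -0.595, -0.75], [0.314, 0.682, -0.661]] [-0.572, 0.04, 1.257]
top [[358.47982163883006, 0.0, 256.4656302388044], [0.0, 358.47982163883006, 190.24736257090026], [0.0, 0.0, 1.0]] -0.10938432190365807 [[0.104, -0.995, 0.007], [-0.965, -0.103, -0.242], [0.241, 0.019, -0.97]] [-0.292, 0.495, 0.854]
{'time_s': 0.1, 'qpos': array([-1.41460410e+00,  3.00394762e-01,  1.52150389e+00, -2.35097530e-05,
        1.32068070e+00, -6.65900438e-02]), 'joint_vel': array([-0.0001741 , -0.00282952, -0.00291138,  0.00023867,  0.00051938,
        0.00062361]), 'tau': array([ 4.27232399e-04, -5.32646406e+01, -3.53284156e+01,  7.09057529e-02,
        2.35340249e-02, -6.88115301e-05]), 'ee_pos': array([ 0.12151568, -0.5363794 ,  0.40416076]), 'eef_rot': array([-3.14060663e+00, -4.29335788e-05,  2.22788078e-01]), 'force': array([0.72438244, 0.28908386, 0.06420917]), 'moment': array([-0.00853897, -0.01344564,  0.03269035]), 'grip_force': 0.0, 'grip_width': 0.09400557986159766} 0.1804
```

View pics/scene0.png

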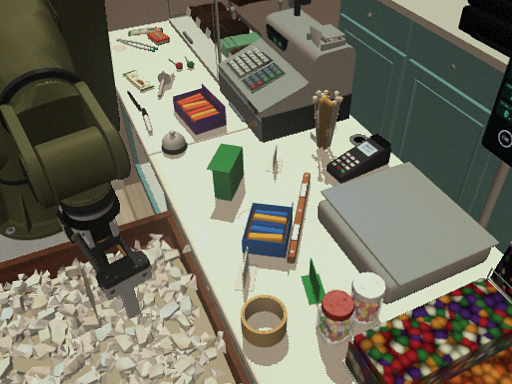

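View pics/top0.png

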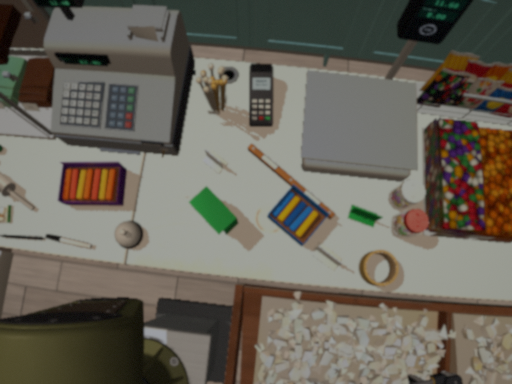

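```bash
python3 - <<'E'
import cv2
a=cv2.imread("pics/top0.png")[125:285,170:400];cv2.imwrite("pics/topc.png",cv2.resize(a,None,fx=3.4,fy=3.4,interpolation=cv2.INTER_CUBIC))
a=cv2.imread("pics/scene0.png")[130:310,190:340];cv2.imwrite("pics/scenec.png",cv2.resize(a,None,fx=3.3,fy=3.3,interpolation=cv2.INTER_CUBIC))
E
```

```text
(no output)
```

View pics/topc.png

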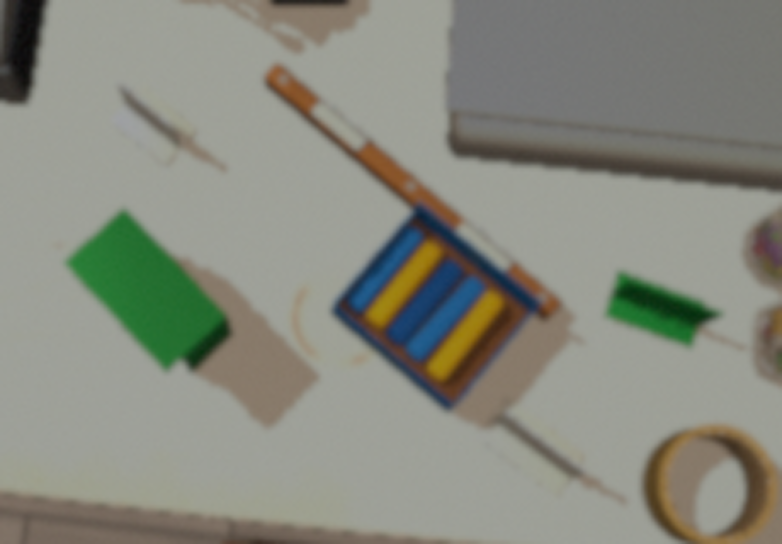

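View pics/scenec.png

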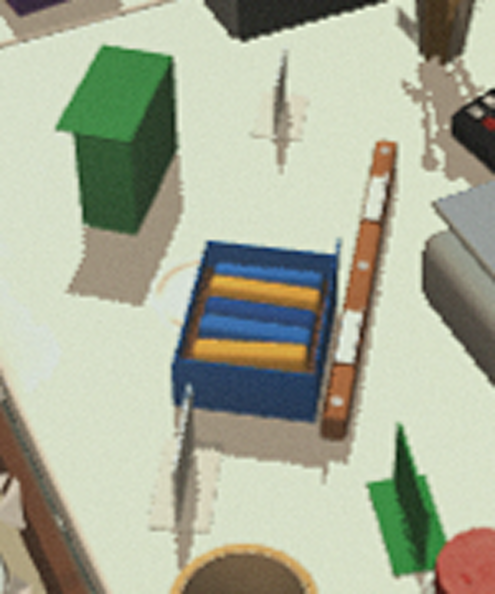

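```bash
cat > h.py <<'E'
import numpy as np,cv2
def ray(c,uv):
    K=np.array(c["intrinsics"]);d=cv2.undistortPoints(np.array([[uv]],float),K,np.array([c["k1"],0,0,0.]))[0,0]
    R=np.array(c["R"]);return -R.T@np.array(c["t"]),R.T@np.array([d[0],d[1],1])
def onz(c,uv,z):
    o,d=ray(c,uv);return o+d*(z-o[2])/d[2]
def proj(c,P):
    R=np.array(c["R"]);K=np.array(c["intrinsics"])
    return cv2.projectPoints(np.atleast_2d(np.array(P,float)),cv2.Rodrigues(R)[0],np.array(c["t"],float),K,np.array([c["k1"],0,0,0.]))[0][:,0]
E
python3 - <<'E'
from station import ctrl
from h import *
T=ctrl.camera("top");S=ctrl.camera("scene")
t=lambda u,v:(170+(u+.5)/3.4-.5,125+(v+.5)/3.4-.5)
s=lambda u,v:(190+(u+.5)/3.3-.5,130+(v+.5)/3.3-.5)
for n,p,q,z in [("rimL",(66,262),(105,47),.095),("rimR",(170,370),(0,0),.095),("botL",(124,210),(173,57),.095),("botR",(230,325),(135,140),.095),
 ("railL",(275,72),(385,148),.024),("railR",(551,305),(336,424),.024),("lab1",(339,127),(375,197),.025),("lab2",(484,245),(348,336),.025),
 ("nbackL",(418,208),(0,0),.064),("nbackR",(540,308),(0,0),.064),("nfL",(338,310),(0,0),.064),("nfR",(450,407),(0,0),.064)]:
    print(n,np.round(onz(T,t(*p),z),4), np.round(onz(S,s(*q),z),4) if q[0] else "")
print("scene rim corners",np.round(onz(S,s(58,128),.095),4),np.round(onz(S,s(105,47),.095),4))
E
```

```text
rimL [ 0.4684 -0.0781  0.095 ] [ 0.4693 -0.0797  0.095 ]
rimR [ 0.3993 -0.1625  0.095 ] 
botL [ 0.5111 -0.1144  0.095 ] [ 0.5126 -0.1154  0.095 ]
botR [ 0.4356 -0.2008  0.095 ] [ 0.4469 -0.1978  0.095 ]
railL [ 0.6559 -0.2083  0.024 ] [ 0.6528 -0.2123  0.024 ]
railR [ 0.4881 -0.4418  0.024 ] [ 0.4842 -0.4517  0.024 ]
lab1 [ 0.6144 -0.2643  0.025 ] [ 0.6166 -0.2621  0.025 ]
lab2 [ 0.53   -0.3863  0.025 ] [ 0.5288 -0.3842  0.025 ]
nbackL [ 0.5437 -0.3292  0.064 ] 
nbackR [ 0.4769 -0.4257  0.064 ] 
nfL [ 0.4599 -0.2767  0.064 ] 
nfR [ 0.3973 -0.3645  0.064 ] 
scene rim corners [ 0.4005 -0.1597  0.095 ] [ 0.4693 -0.0797  0.095 ]
```

```bash
python3 -m jog '[[3.4,-3.2,0,0,0,0.13],[6.8,-6.4,0,0,0,0.26],[10.2,-9.6,0,0,0,0.39],[13.6,-12.8,0,0,0,0.52],[17,-16,0,0,0,0.65],[20.4,-19.2,0,0,0,0.78],[23.8,-22.4,0,0,0,0.916],[27.2,-25.6,0,0,0,0.916]]' 64
python3 - <<'E'
from station import ctrl
from h import *
o=ctrl.get_obs();print(o["time_s"],o["ee_pos"],o["eef_rot"],o["qpos"])
y=o["eef_rot"][2];d=np.array([.409,-.0995])-o["ee_pos"][:2]
print(d@[np.cos(y),np.sin(y)]*100,d@[np.sin(y),-np.cos(y)]*100)
E
```

```text
time_s: 1.0
ee_pos: [0.3274, -0.2301, 0.4048]
eef_rot: [3.142, -0.0, -0.699]
force: [0.9, -0.9, 0.3]
grip_width: 0.0602
grip_force: 0.0
1.0 [ 0.32744317 -0.23010881  0.40476098] [ 3.14150807e+00 -4.43339878e-04 -6.98615898e-01] [-7.04130300e-01 -4.23112551e-02  1.90711105e+00 -8.58265406e-05
  1.27634906e+00  1.56530683e+00]
-2.1551391859863096 -15.246545459029157
```

```bash
python3 -m jog '[[-0.5,-4,0,0,0,0],[-1,-8,0,0,0,0],[-1.6,-12,1,0,0,0],[-2.1,-15.2,4,0,0,0],[-2.1,-15.2,8,0,0,0],[-2.1,-15.2,11.5,0,0,0],[-2.1,-15.2,12,0,0,0],[-2.1,-15.2,12,0,0,0]]'
python3 - <<'E'
from station import ctrl
import cv2
for i,n in enumerate(("scene","top")):
    a=ctrl.camera(n)["img"];a=a[100:300,150:350];cv2.imwrite(f"pics/{n}1.png",cv2.resize(a,None,fx=2,fy=2))
a=cv2.hconcat([cv2.imread("pics/scene1.png"),cv2.imread("pics/top1.png")]);cv2.imwrite("pics/b1.png",a)
E
```

```text
time_s: 1.8
ee_pos: [0.4081, -0.1013, 0.2848]
eef_rot: [3.141, 0.001, -0.693]
force: [0.1, 0.1, 0.5]
grip_width: 0.0602
grip_force: 0.0
```

View pics/b1.png

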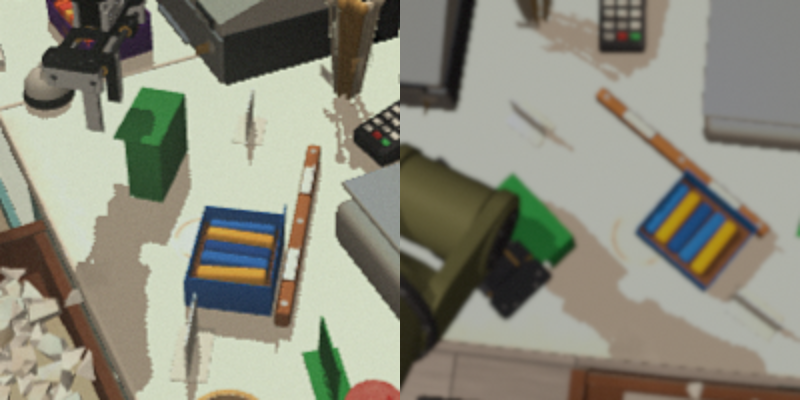

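The fingers stand just on the robot side of the carton's raised rim, at scene crop (95,110) with the rim at about (130,120). I'll push towards the rail slowly.

```bash
python3 -m jog '[[1,0,0,0,0,0],[2,0,0,0,0,0],[2.6,0,0,0,0,0],[3.2,0,0,0,0,0],[3.8,0,0,0,0,0],[4.4,0,0,0,0,0],[5,0,0,0,0,0],[5.4,0,0,0,0,0]]'
python3 -m jog '[[0.4,0,0,0,0,0],[0.8,0,0,0,0,0],[1.2,0,0,0,0,0],[1.6,0,0,0,0,0],[2,0,0,0,0,0],[2,0,0,0,0,0],[2,0,0,0,0,0],[2,0,0,0,0,0]]'
python3 - <<'E'
from station import ctrl
import cv2
for i,n in enumerate(("scene","top")):
    a=ctrl.camera(n)["img"];a=a[100:300,150:350];cv2.imwrite(f"pics/{n}2.png",cv2.resize(a,None,fx=2,fy=2))
a=cv2.hconcat([cv2.imread("pics/scene2.png"),cv2.imread("pics/top2.png")]);cv2.imwrite("pics/b2.png",a)
E
```

```text
time_s: 2.7
ee_pos: [0.4499, -0.136, 0.2846]
eef_rot: [3.142, -0.0, -0.693]
force: [-0.5, 0.4, -0.2]
grip_width: 0.0603
grip_force: 0.0
time_s: 3.5
ee_pos: [0.4649, -0.1483, 0.2846]
eef_rot: [3.142, 0.0, -0.693]
force: [-0.8, 0.0, 0.0]
grip_width: 0.0602
grip_force: 0.0
```

View pics/b2.png

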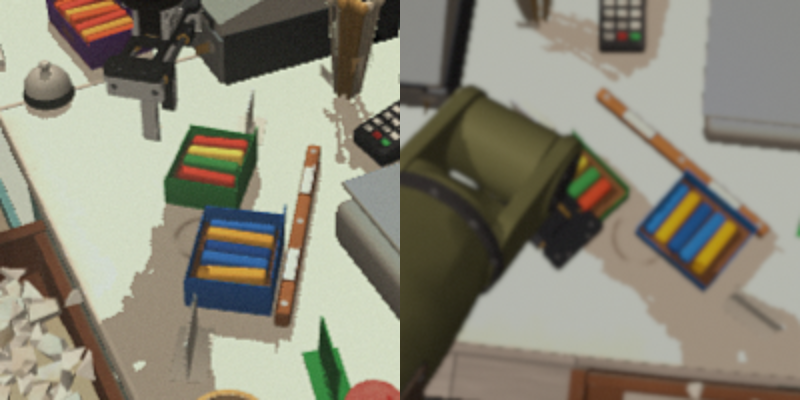

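```bash
python3 -m jog '[[-2,0,0,0,0,0],[-3,0,2,0,0,0],[-3,0,4,0,0,0],[-3,0,6,0,0,0],[-3,0,7,0,0,0],[-3,0,7,0,0,0]]'
python3 - <<'E'
from station import ctrl
import cv2
a=ctrl.camera("scene")["img"][140:250,200:340];cv2.imwrite("pics/s3.png",cv2.resize(a,None,fx=5,fy=5,interpolation=cv2.INTER_CUBIC))
E
```

```text
time_s: 4.2
ee_pos: [0.4417, -0.1292, 0.2138]
eef_rot: [3.141, 0.002, -0.693]
force: [0.6, -0.1, 0.7]
grip_width: 0.0604
grip_force: 0.0
```

View pics/s3.png

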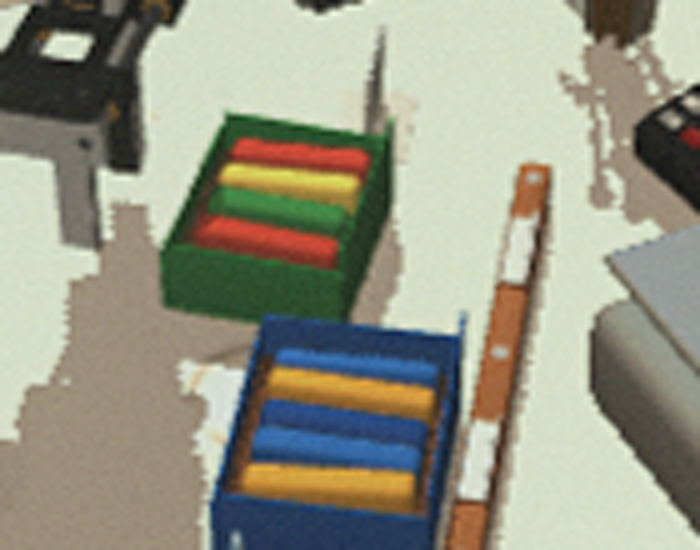

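```bash
python3 - <<'E'
from station import ctrl
from h import *
S=ctrl.camera("scene");s=lambda u,v:(200+(u+.5)/5-.5,140+(v+.5)/5-.5)
P=np.array([.608,-.258]);a=-.617;X=np.array([np.cos(a),np.sin(a)]);Y=np.array([-X[1],X[0]])
for n,p,z in [("FR0",(166,304),0),("BR0",(346,323),0),("FRtop",(163,253),.041),("FLtop",(228,116),.041),("BLrim",(392,118),.06),("tip",(82,247),.015)]:
    w=onz(S,s(*p),z)[:2];d=w-P;print(n,np.round(w,4),"place frame",np.round([d@X,d@Y],4))
E
```

```text
FR0 [ 0.4479 -0.1969] place frame [-0.166  -0.0428]
BR0 [ 0.525  -0.2498] place frame [-0.0725 -0.0413]
FRtop [ 0.4458 -0.2035] place frame [-0.1638 -0.0494]
FLtop [ 0.519  -0.1163] place frame [-0.1546  0.0641]
BLrim [ 0.5863 -0.1773] place frame [-0.0644  0.0532]
tip [ 0.4197 -0.1531] place frame [-0.2143 -0.0234]
```

```bash
python3 -m jog '[[0,0,0,0,0,-0.076],[0,0,0,0,0,-0.076]]'
python3 -m jog '[[1,0,0,0,0,0],[2,0,0,0,0,0],[3,0,0,0,0,0],[3.7,0,0,0,0,0],[4.4,0,0,0,0,0],[5.1,0,0,0,0,0],[5.8,0,0,0,0,0],[6.5,0,0,0,0,0]]'
python3 -m jog '[[0.5,0,0,0,0,0],[1,0,0,0,0,0],[1.5,0,0,0,0,0],[2,0,0,0,0,0],[2.4,0,0,0,0,0],[2.8,0,0,0,0,0],[3.1,0,0,0,0,0],[3.1,0,0,0,0,0]]'
python3 - <<'E'
from station import ctrl
import cv2
a=ctrl.camera("scene")["img"][140:250,200:340];cv2.imwrite("pics/s4.png",cv2.resize(a,None,fx=5,fy=5,interpolation=cv2.INTER_CUBIC))
E
```

```text
time_s: 4.5
ee_pos: [0.4421, -0.1293, 0.2156]
eef_rot: [-3.141, -0.001, -0.616]
force: [0.4, 0.6, 0.1]
grip_width: 0.0601
grip_force: 0.0
time_s: 5.3
ee_pos: [0.4953, -0.1672, 0.2146]
eef_rot: [3.142, 0.0, -0.617]
force: [-0.3, 0.5, -1.2]
grip_width: 0.0602
grip_force: 0.4
time_s: 6.1
ee_pos: [0.5204, -0.185, 0.2147]
eef_rot: [-3.142, -0.0, -0.617]
force: [-0.2, 0.3, 0.3]
grip_width: 0.0605
grip_force: 0.0
```

View pics/s4.png

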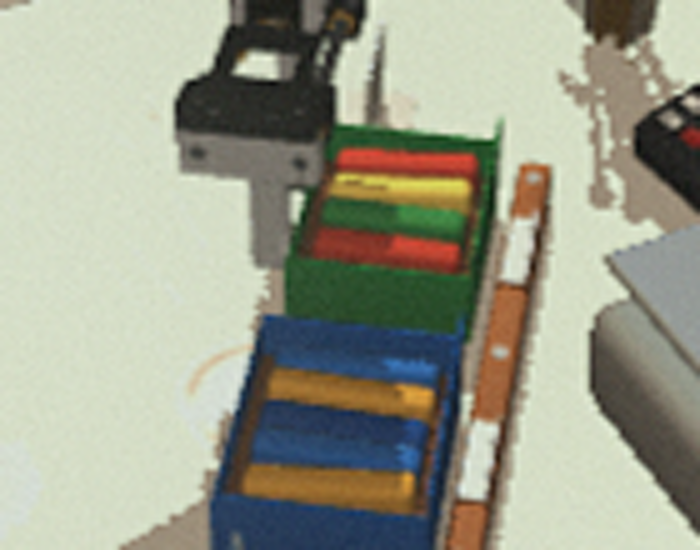

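The carton stands nearly parallel to the rail with a narrow gap left (back lower edge at about (472,335), rail foot at about (490,330)). I'll go on slowly until the force rises.

```bash
python3 -m jog '[[0.2,0,0,0,0,0],[0.4,0,0,0,0,0],[0.6,0,0,0,0,0],[0.8,0,0,0,0,0]]'; python3 -m jog '[[0.1,0,0,0,0,0],[0.2,0,0,0,0,0],[0.3,0,0,0,0,0]]';python3 -m jog '[[0.1,0,0,0,0,0],[0.2,0,0,0,0,0]]'
```

```text
time_s: 6.55
ee_pos: [0.5268, -0.1895, 0.2146]
eef_rot: [3.142, 0.0, -0.617]
force: [-1.2, 0.8, 0.9]
grip_width: 0.0605
grip_force: 0.8
time_s: 6.85
ee_pos: [0.5286, -0.1906, 0.2146]
eef_rot: [3.141, 0.004, -0.617]
force: [-17.5, 11.1, 14.7]
grip_width: 0.0604
grip_force: 10.4
time_s: 7.05
ee_pos: [0.5295, -0.1911, 0.2146]
eef_rot: [3.141, 0.009, -0.617]
force: [-28.9, 20.2, 26.5]
grip_width: 0.0603
grip_force: 17.8
```

Contact with the rail is firm. I'll back off gently.

```bash
python3 -m jog '[[-0.2,0,0,0,0,0],[-0.4,0,0,0,0,0],[-0.7,0,0,0,0,0],[-1.5,0,0,0,0,0],[-3,0,0,0,0,0],[-5,0,0,0,0,0],[-6,0,-2,0,0,0],[-6,0,-5,0,0,0]]'
python3 -m jog '[[-3,0,-5,0,0,0],[-6,0,-9,0,0,0],[-10,0,-12,0,0,0],[-12,0,-12,0,0,0],[-12,0,-12,0,0,0]]'
python3 - <<'E'
from station import ctrl
import cv2
a=ctrl.camera("scene")["img"][145:255,205:325];a=cv2.resize(a,None,fx=4,fy=4,interpolation=cv2.INTER_CUBIC)
b=ctrl.camera("top")["img"][135:245,200:280];b=cv2.resize(b,None,fx=4,fy=4,interpolation=cv2.INTER_CUBIC)
cv2.imwrite("pics/s5.png",cv2.hconcat([a,b]))
E
```

```text
time_s: 7.85
ee_pos: [0.4804, -0.1567, 0.2639]
eef_rot: [3.141, 0.004, -0.617]
force: [0.1, 0.3, -0.4]
grip_width: 0.0601
grip_force: 0.0
time_s: 8.35
ee_pos: [0.382, -0.0868, 0.3859]
eef_rot: [-3.141, -0.003, -0.616]
force: [0.4, 0.0, -0.2]
grip_width: 0.0598
grip_force: 0.0
```

View pics/s5.png

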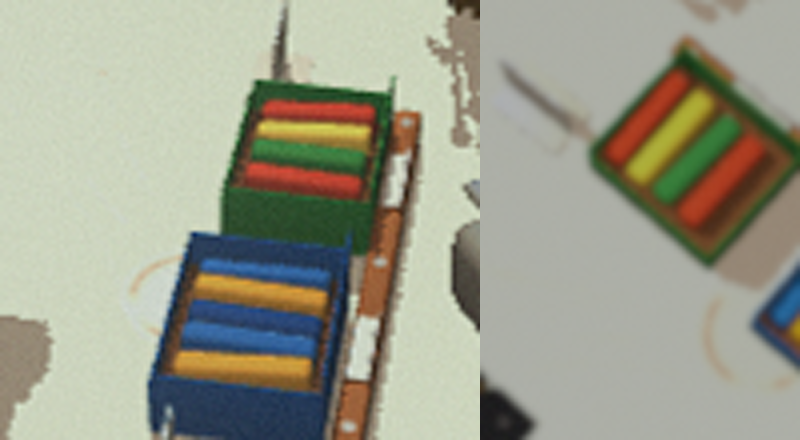

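```bash
python3 - <<'E'
from station import ctrl
from h import *
S=ctrl.camera("scene");T=ctrl.camera("top")
s=lambda u,v:(205+(u+.5)/4-.5,145+(v+.5)/4-.5)
t=lambda u,v:(200+(u-480+.5)/4-.5,135+(v+.5)/4-.5)
P=np.array([.608,-.258]);a=-.617;X=np.array([np.cos(a),np.sin(a)]);Y=np.array([-X[1],X[0]])
for n,c,p,z in [("FR0",S,s(223,233),0),("BR0",S,s(368,252),0),("BLrim",S,s(392,78),.06),("tFL",T,t(590,152),.037),("tFR",T,t(711,267),.037),("tBL",T,t(682,50),.06),("tBR",T,t(799,152),.06)]:
    w=onz(c,p,z)[:2];d=w-P;print(n,np.round([d@X,d@Y],4))
E
```

```text
FR0 [-0.0945 -0.0401]
BR0 [-0.0011 -0.042 ]
BLrim [-0.0008  0.06  ]
tFL [-0.0914  0.0611]
tFR [-0.0969 -0.0508]
tBL [-0.0033  0.0571]
tBR [-0.0057 -0.0465]
```

```bash
cat > fit.py <<'E'
from station import ctrl
from h import *
from scipy.optimize import minimize
C={n:ctrl.camera(n) for n in("scene","top")}
def hull(pts,up=4):
    m=np.zeros((384*up,512*up),np.uint8);cv2.fillConvexPoly(m,np.round(cv2.convexHull(np.float32(pts))*up+up/2-.5).astype(int),1);return m>0
def mask(img,f,c,r):
    b,g,rr=[img[...,i].astype(int) for i in range(3)];m=f(b,g,rr).astype(np.uint8)
    z=np.zeros_like(m);cv2.circle(z,tuple(int(v) for v in c),r,1,-1);m=cv2.morphologyEx(m*z,cv2.MORPH_OPEN,np.ones((2,2)))
    n,l,st,_=cv2.connectedComponentsWithStats(m);k=1+np.argmax(st[1:,4]);return l==k
def fit(imgs,f,body,g,r,fillhull=True):
    M={}
    for n in C:
        c=proj(C[n],[g[0],g[1],.02])[0];m=mask(imgs[n],f,c,r[n]);p=np.argwhere(m)[:,::-1];M[n]=hull(p)
    def cost(v):
        a=v[2];R=np.array([[np.cos(a),-np.sin(a),0],[np.sin(a),np.cos(a),0],[0,0,1]]);W=body@R.T+[v[0],v[1],0];s=0
        for n in C:
            h=hull(proj(C[n],W));s+=1-(h&M[n]).sum()/(h|M[n]).sum()
        return s
    g=np.array(g);S=np.vstack([g]+[g+d for d in np.diag([.01,.01,.08])])
    o=minimize(cost,g,method="Nelder-Mead",options=dict(initial_simplex=S,xatol=2e-4,fatol=1e-4));return o.x,o.fun
d,w=.0475,.055
car=np.array([[x,y,z] for y in(-w,w) for x,z in((-d,0),(d,0),(-d,.037),(-d+.002,.045),(d,.06))])
rail=np.array([[x,y,z] for y in(-.15,.15) for x in(0,.018) for z in(0,.024)])
old={n:cv2.imread(f"pics/{n}0.png") for n in C};new={n:C[n]["img"] for n in C}
c,e=fit(new,lambda b,g,r:(g>r*1.6)&(g>b*1.5)&(g>40),car,[.57,-.225,-.617],dict(scene=50,top=40))
l,e2=fit(old,lambda b,g,r:(r>g*1.35)&(r>b*1.8)&(r>80),rail,[.565,-.32,-.617],dict(scene=60,top=65))
X=np.array([np.cos(l[2]),np.sin(l[2])]);Y=np.array([-X[1],X[0]]);q=c[:2]-l[:2]
print(c,e,l,e2);print("gap back",-(q@X+d),"lateral",q@Y-.075,"yaw deg",np.degrees(c[2]-l[2]))
E
python3 fit.py
```

```text
[ 0.57002065 -0.22608684 -0.51999064] 1.6771167300354932 [ 0.56719598 -0.3224326  -0.57955116] 1.5871080456616915
gap back 0.0029001725000543516 lateral 0.007160242925265278 yaw deg 3.4125663837288247
```

```bash
sed -i 's/cv2.MORPH_OPEN,np.ones((2,2))/cv2.MORPH_CLOSE,np.ones((9,9))/; s/M\[n\]=hull(p)/M[n]=hull(p);print(n,m.sum(),p.min(0),p.max(0))/; s/(g>b\*1.5)&(g>40)/(g>b*1.3)\&(g>25)/' fit.py; python3 fit.py
```

```text
scene 1077 [261 165] [302 207]
top 223 [244 149] [279 184]
scene 806 [246 197] [305 262]
top 440 [292 203] [333 241]
[ 0.57297652 -0.22579942 -0.55737569] 0.7417725440443815 [ 0.547545   -0.30265967 -1.08451951] 1.636621019768177
gap back 0.008565423791870724 lateral -0.016596858637152767 yaw deg 30.203116375601997
```

The masks fit poorly, but the corner clicks give a gap near 0 and a lateral offset of about 6 mm. I'll make one light centred push with shut fingers so the back seats flush.

```bash
python3 -m jog '[[2,0,4,0,0,0],[6,0,8,0,0,0],[9,0,11,0,0,0],[12,0,14,0,0,0],[12,0,17,0,0,0],[14,0,17,0,0,0],[16,0,17,0,0,0],[17,0,17,0,0,0]]' 0 10
python3 -m jog '[[0.2,0,0,0,0,0],[0.4,0,0,0,0,0],[0.6,0,0,0,0,0],[0.7,0,0,0,0,0],[0.8,0,0,0,0,0]]'; python3 -m jog '[[0.05,0,0,0,0,0],[0.1,0,0,0,0,0]]'
```

```text
time_s: 9.55
ee_pos: [0.5235, -0.1874, 0.2139]
eef_rot: [3.141, 0.001, -0.618]
force: [1.1, -0.3, 0.2]
grip_width: 0.0015
grip_force: 0.0
time_s: 10.05
ee_pos: [0.5285, -0.1905, 0.2148]
eef_rot: [3.141, 0.004, -0.617]
force: [-14.3, 10.2, 12.5]
grip_width: 0.0005
grip_force: 8.4
time_s: 10.25
ee_pos: [0.5289, -0.1908, 0.2148]
eef_rot: [3.141, 0.006, -0.617]
force: [-17.5, 12.3, 17.8]
grip_width: 0.0
grip_force: 11.1
```

```bash
python3 -m jog '[[-0.2,0,0,0,0,0],[-0.4,0,0,0,0,0],[-0.7,0,0,0,0,0],[-1.5,0,0,0,0,0],[-3,0,0,0,0,0],[-5,0,0,0,0,0],[-6,0,-2,0,0,0],[-6,0,-5,0,0,0]]'
python3 -m jog '[[-3,0,-5,0,0,0],[-6,0,-9,0,0,0],[-10,0,-12,0,0,0],[-12,0,-12,0,0,0],[-12,0,-12,0,0,0]]'
python3 - <<'E'
from station import ctrl
import cv2
a=ctrl.camera("scene")["img"][145:285,205:325];a=cv2.resize(a,None,fx=4,fy=4,interpolation=cv2.INTER_CUBIC)
b=ctrl.camera("top")["img"][135:275,200:280];b=cv2.resize(b,None,fx=4,fy=4,interpolation=cv2.INTER_CUBIC)
cv2.imwrite("pics/s6.png",cv2.hconcat([a,b]))
E
```

```text
time_s: 11.05
ee_pos: [0.4795, -0.1561, 0.2639]
eef_rot: [3.141, 0.004, -0.617]
force: [0.8, -0.1, 0.5]
grip_width: 0.001
grip_force: 0.0
time_s: 11.55
ee_pos: [0.3811, -0.0862, 0.3859]
eef_rot: [-3.141, -0.003, -0.616]
force: [0.3, -0.1, -1.5]
grip_width: 0.0006
grip_force: 0.0
```

View pics/s6.png

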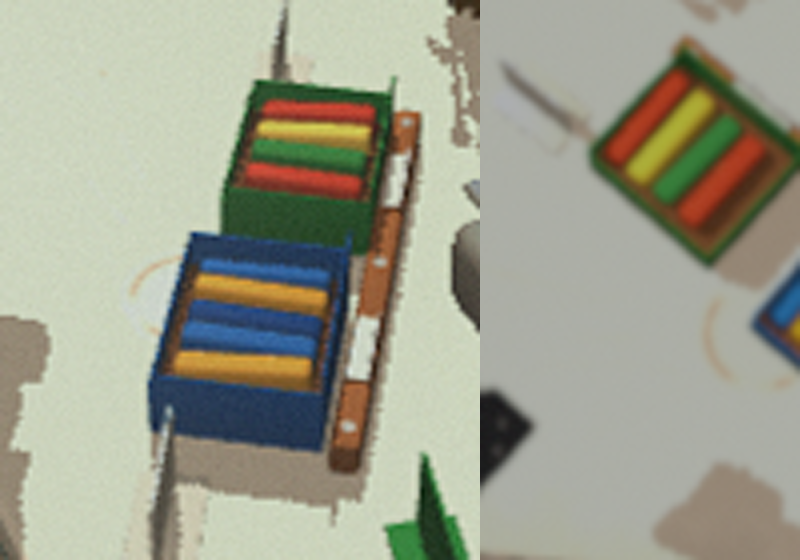

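The green carton stands upright with its back against the rail, rim at about (390,80) in the scene half. The blue neighbour and both white stands look undisturbed, and the arm is clear.

```bash
python3 -c "
from station import ctrl
print(ctrl.hand_in())"
```

```text
the job is handed in; nothing more can be done
None
```

The carton was tipped back onto its bottom and pushed until its back pressed firmly against the rail, about 6 mm off the centre of its place. The neighbour and both stands look unmoved, and I handed the job in at about 11.6 s; peak wrist force seen was about 44 N, in one push at the rail.

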